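# Lock the sample box in its sloping stand with the wedge

## Task

Lift the metal wedge off the freely turning turntable by its black grip, start its thin end loosely in the slot of the sloping stand, between the straight fence and the jaw of the box carriage, with its straight side along the fence, and let go of it. Then tap or push it on its thick end until it is fully home, its shoulder against the end of the jaw, so that the sample box is locked tight; leave it lying flat there and leave the other things on the bench alone.

Things in the scene. Friction and masses are not known exactly. Their poses are not given: they have to be found in the camera images.
- wedge: Aluminium wedge 122 mm long, 24 mm high, about 160 g, on the turntable. Origin: on its underside below the middle of the black grip (26 x 26 mm square, z = 24 to 60 mm). +z up, +y to the thin end (y = 60 mm; on the turntable within 0.7 rad of world +y). Straight side: x = -15 mm. Tapered side: x = +15 mm at y = -40 mm (the shoulder) to +5 mm at y = 60 mm. The thick end is 42 mm wide.
- wedge_tap (a point): Centre of the flat face of the wedge's thick end, to tap on: 42 mm wide (wedge x = -15 to +27 mm), 24 mm high; wedge coordinates x 6, y -62, z 12 mm.
- bed: Sloping bed, rises away from the robot at 30 degrees. Origin: on its surface (z = 0), where the wedge's origin lies when home, with the same axes: +x uphill, +y along the slot (drive direction), +z square off the bed. Surface: x -35 to +50, y -190 to +85 mm. Fence: fixed bar 14 mm high, face at x = -15 mm, y = -180 to +70 mm. Box front at x = 55 mm, its top at z = 56 mm.
- slot_mouth (a point): Mouth of the slot between fence and jaw, on the bed surface (bed x -2, y -40 mm). Jaw: 23 mm high, y = -40 to +60 mm, slanted like the wedge; with the carriage at 0 its face runs from x = +11 mm at the mouth to +1 mm at the far end. So the wedge is loose by 0.1 mm per mm until 40 mm from home; from there it pushes the jaw uphill. The bed before the mouth is open.
- carriage (a joint): How far jaw, carriage and sample box (144 x 137 x 52 mm, fixed on it) are pushed uphill against rubber buffers, m: 0 loose, 0.004 with the wedge home. Springs back with 0.35 N per mm plus its weight (230 g); friction holds the wedge where it is pushed. Driving it takes up to about 15 N (more if the tapping tool drags down on it); it stops hard when the shoulder meets the end of the jaw.
- turntable: Fixed foot of the turntable; origin at its centre on the worktop. The grey disc on it, 200 mm across, its top 32 mm above the worktop, turns freely about the vertical; the wedge lies on it.
- squeeze_bottle: White wash bottle 76 x 63 x 156 mm, standing on the worktop, a bystander. Origin: centre of its underside.
- bench_timer: Timer, 39 x 68 x 62 mm, standing on the worktop, a bystander. Origin: centre of its underside.
- pen: Marker pen 133 mm long along its y axis, lying on the worktop, a bystander. Origin: centre of its underside.
Not all that is in view belongs to the job. Leave any yellow look-alike of the wedge alone.

How it is judged:
By the outcome, as a careful person would: the job done as asked, in the order asked, and still so for the second after the job is handed in, with the robot touching nothing.
It also fails if it takes over 58 s, if anything falls off the work surface, if the arm or the gripper's body presses on something with over 40 N, if the wrist force passes 120 N, or if a joint passes its speed limit or range.

## Robot

A 7-joint arm with a two-finger parallel gripper is mounted at the origin on a cart in front of the work surface, level with it; the furniture and walls round the work are solid. World frame = base frame: x ahead of the robot, y to its left, z up, the work surface at z = 0. Lengths are in m, angles in rad, forces in N, time in s.
With the tool pointing down it reaches from about 0.425 to 0.875 m from the base axis. Payload 4.7 kg.
Tool frame: the origin (TCP) lies midway between the tips of the shut fingers; the grasp point (between the pads) lies 19 mm behind it; y points along the fingers, z is the direction in which the jaws open and shut, and the axes are right-handed (so a half turn about y gives the same grasp; the last joint's range is limited). The gripper opens to 87 mm and grips with 3 to 60 N. Pads are 19 mm wide; open, the fingers measure 117 mm over their backs; the gripper's body (75 mm by 190 mm) begins 51 mm behind the grasp point.
Start: joints at [-1.32, 0.321, -0.07, 1.45, 0.023, 1.371, -0.057], TCP at [0.153, 0.632, 0.223] pointing down, gripper open.
Joint ranges: [-2.86, 2.86], [-0.3, 2.09], [-1.38, 1.24], [0.06, 2.45], [-1.56, 4.7], [0.09, 2.05], [-2.69, 2.69]. Speed limits (rad/s): [2.57, 2.57, 3.14, 3.14, 3.14, 3.14, 3.14].

## Interface

Orientations are given as a rotation vector (axis times angle).
In Python, from bench import ctrl gives the robot as it stands.
- The arm moves only by the tool play_rows, never from a script. Its arguments are lists of equal length, an entry for each row: "translation": the shift along the tool's x, y, z in mm, a list of three; "turn": the turn, a rotation vector about the tool's x, y, z in rad, a list of three; "fingers": the opening, from -1 (shut) to 1 (fully open), so that 0 is half open. In form: {"translation": [[dx, dy, dz], ...], "turn": [[wx, wy, wz], ...], "fingers": [fingers, ...]}. A call has exactly 10 rows; each row shifts and turns the commanded pose from where the row before left it, along the tool's axes as they then stand; what a row does not reach is not made up. A row lasts 1/12 s, in which the tool goes at most 41.7 mm and 7.16 degrees, less where a joint would pass 70% of its speed; a pose out of reach is approached as far as the arm can. A call with a gripper value outside its range is refused whole. The fingers move at their own pace and stop on an object; "grip_force" is the grip in N (left out, the last holds). Time passes only in rows, so rows that do not move let the fingers close, or fill a call up. It gives the time, the measured TCP pose, the force and the opening at its end, in the units of the state.
- ctrl.get_state(): the state, without advancing time (a new reading comes with each control period).
- ctrl.get_image(name): name is "side" or "top"; returns the picture (400x640x3 uint8, blue, green, red); there is no depth.
- ctrl.camera_info(name): a dict with "camera_matrix" (3x3 intrinsics, pixels), "R" (3x3) and "t" (3): a world point X has camera coordinates R X + t. Camera axes: x right, y down, z forward; pixel columns grow to the right and rows downward; lengths in m; the calibration is good to about 2 mm. A picture is of the moment at which its call begins. camera_info takes no time and is no camera call.
- ctrl.close_job(): hands the job in, once; it reports no verdict.
The state is a dict: "time": time; "joint_positions": joint angles; "qd": joint speeds; "joint_torque": joint torques, N m; "position": TCP position; "tool_rot": TCP orientation; "ft_force": force on the tool from outside, world axes, zero at the start; "torque": the same for the moment, N m; "grip_width": opening from 0.0 (shut) to 1.0 (fully open).
Only numpy, scipy, OpenCV 4.12 (cv2) and the standard library are available. Lean on these libraries where they do the work, as an engineer would, in place of code of your own. Each camera call takes 0.05 s, during which the arm holds its last target.

## Working session

There is one attempt and no reset: what is moved stays moved. The work goes in short steps, Python scripts to look and compute and a tool call to move; the robot and the scene stay as the last step left them, time stands still between calls to the robot, and variables do not carry over. Pictures are saved under pics/ and viewed, and the job is handed in when it is done.

Besides the shell and the picture viewer there is one more tool, called after "Call:" by a JSON object that holds its "method" and its "body". play_rows: Moves the arm, as the interface text tells. Its arguments: {"type":"object","properties":{"translation":{"type":"array"},"turn":{"type":"array"},"fingers":{"type":"array"},"grip_force":{"type":"number"}},"required":["translation","turn","fingers"]}

```bash
ls; mkdir -p pics
python3 - <<'E'
from bench import ctrl
import cv2
s=ctrl.get_state()
for k,v in s.items(): print(k,v)
for n in("side","top"):
    im=ctrl.get_image(n); cv2.imwrite(f"pics/{n}0.png",im)
    c=ctrl.camera_info(n); print(n,c)
E
```

```text
pics
time 0.0
joint_positions [-1.31989815  0.32182849 -0.07007619  1.45168404  0.02258997  1.37081167
 -0.0569136 ]
qd [ 0.00046622 -0.00060238  0.00085594  0.00131008 -0.00058652 -0.00178742
 -0.0005702 ]
joint_torque [ 2.49964833e-04 -4.91278660e+01 -4.03638314e-01 -3.12526023e+01
 -6.38427841e-02  4.36007779e-02  1.70398771e-04]
position [0.15240274 0.63129989 0.22145336]
tool_rot [-1.56473222  0.1860544  -0.18583803]
ft_force [-0.5116758   0.75145843 -0.07149807]
torque [ 0.03414521 -0.02925566 -0.04707211]
grip_width 0.9976735984084306
side {'camera_matrix': array([[383.14357361,   0.        , 316.54117337],
       [  0.        , 383.14357361, 198.30740541],
       [  0.        ,   0.        ,   1.        ]]), 'R': array([[ 0.93927844, -0.34289883, -0.01328199],
       [-0.15435478, -0.38761092, -0.90880822],
       [ 0.30648103,  0.8556741 , -0.41700265]]), 't': array([-0.49993301,  0.11413311,  1.45147189])}
top {'camera_matrix': array([[422.1061702 ,   0.        , 331.55291364],
       [  0.        , 422.1061702 , 202.20733674],
       [  0.        ,   0.        ,   1.        ]]), 'R': array([[-0.00702869, -0.99992754, -0.00977348],
       [-0.98878167,  0.00840798, -0.14913122],
       [ 0.14920259,  0.00861564, -0.98876911]]), 't': array([-0.0657578 ,  0.5004805 ,  1.29533283])}
```

View pics/side0.png

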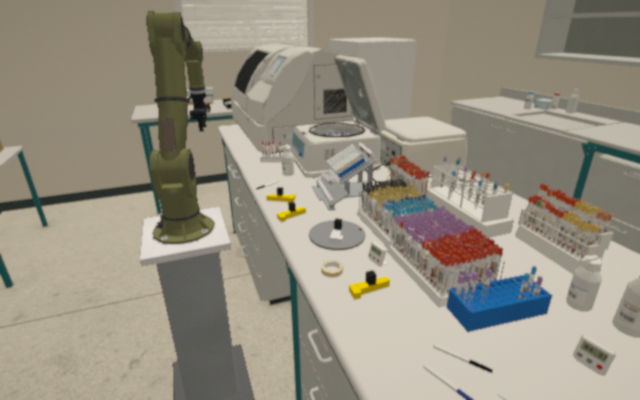

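View pics/top0.png

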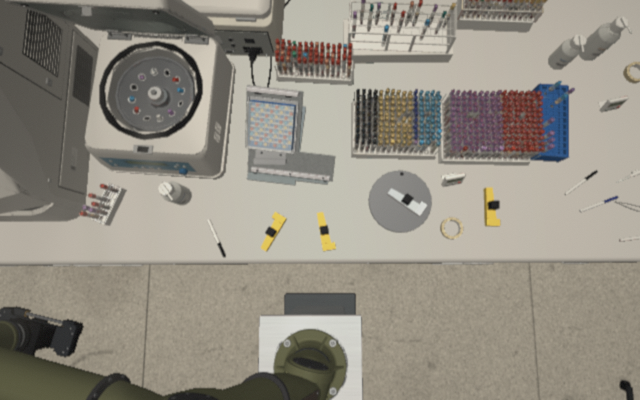

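Side: turntable about (337,235) with the wedge and black grip at (338,224), stand at (345,178). Top: turntable (400,201), wedge grip (407,202), stand (285,140). I'll zoom in.

Run:
```python
import cv2
t=cv2.imread("pics/top0.png"); s=cv2.imread("pics/side0.png")
f=lambda im,x0,y0,w,h,k,n: cv2.imwrite(n,cv2.resize(im[y0:y0+h,x0:x0+w],None,fx=k,fy=k,interpolation=cv2.INTER_CUBIC))
f(t,360,160,100,75,8,"pics/t_wedge.png")
f(t,235,80,110,110,5.4,"pics/t_stand.png")
f(s,300,205,80,60,10,"pics/s_wedge.png")
f(s,305,135,90,75,8,"pics/s_stand.png")
```

```text
(no output)
```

View pics/t_wedge.png

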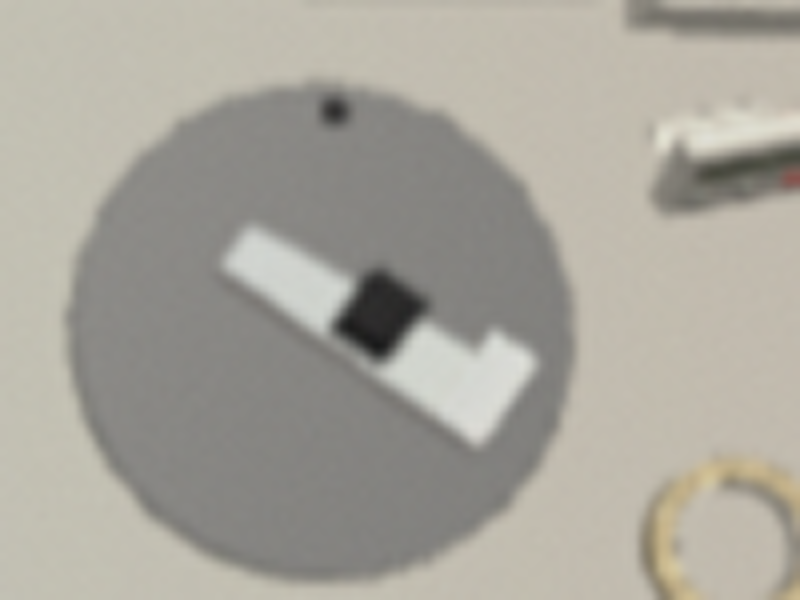

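View pics/t_stand.png

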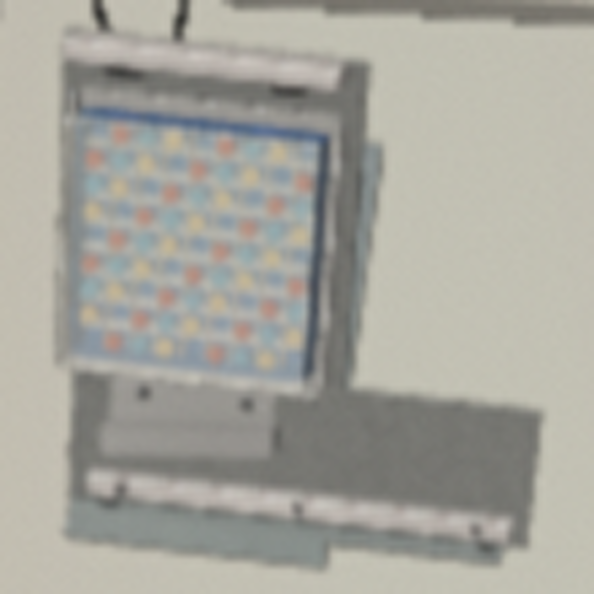

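View pics/s_wedge.png

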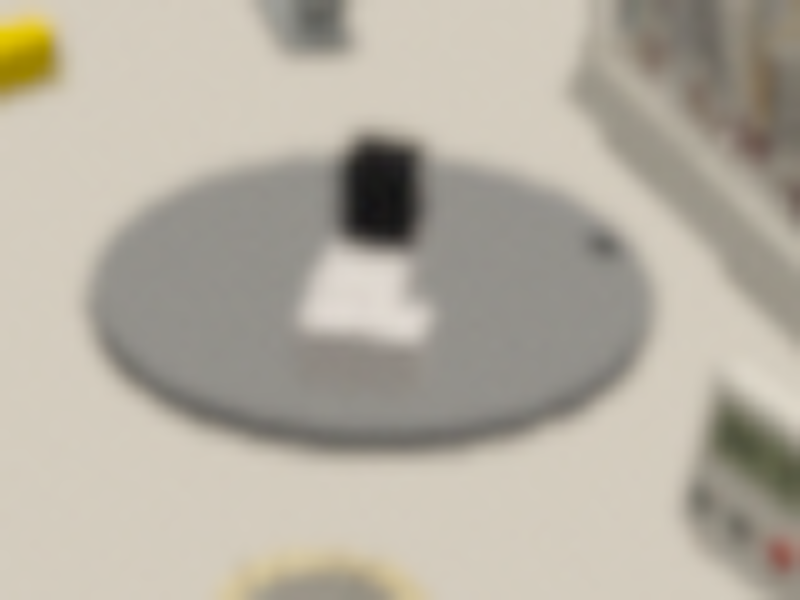

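View pics/s_stand.png

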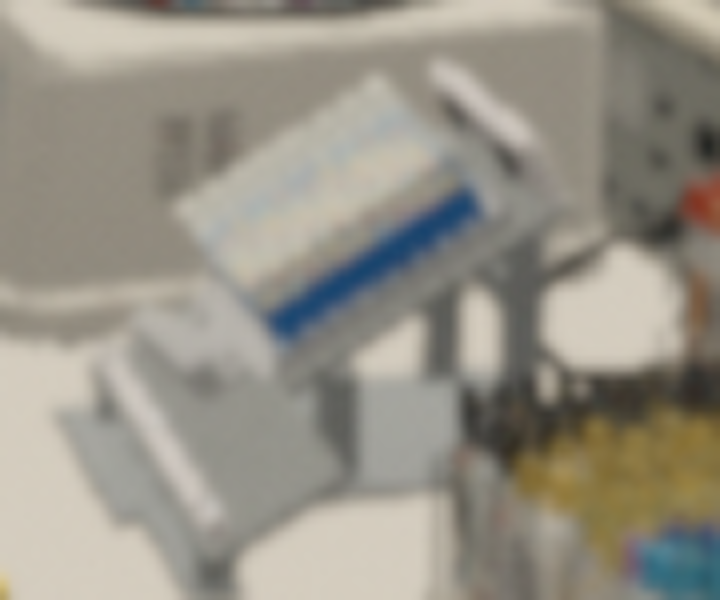

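```bash
cat > h.py <<'E'
import numpy as np, cv2
from scipy.spatial.transform import Rotation as Ro
from scipy.optimize import least_squares
from bench import ctrl
C={n:ctrl.camera_info(n) for n in("side","top")}
def proj(n,X):
    c=C[n]; X=np.atleast_2d(X)
    return cv2.projectPoints(X.astype(float),cv2.Rodrigues(c["R"])[0],c["t"],c["camera_matrix"],None)[0][:,0]
def pose(p,slope=0):
    R=Ro.from_euler("z",p[3])*Ro.from_euler("y",-slope)
    return R.as_matrix(),np.array(p[:3])
def tf(p,pts,slope=0):
    R,t=pose(p,slope); return np.array(pts)*1e-3@R.T+t
def fit(obs,p0,slope=0,free=(1,1,1,1)):
    m=np.array(free,bool); p0=np.array(p0,float)
    def full(q): p=p0.copy(); p[m]=q; return p
    def r(q):
        p=full(q); out=[]
        for n,o in obs.items():
            out.append((proj(n,tf(p,[a[0] for a in o],slope))-np.array([a[1] for a in o])).ravel())
        return np.concatenate(out)
    s=least_squares(r,p0[m],loss="soft_l1"); return full(s.x),r(s.x).reshape(-1,2)
def crop(im,x0,y0,w,h,k,n,polys=()):
    o=cv2.resize(im[y0:y0+h,x0:x0+w],None,fx=k,fy=k,interpolation=cv2.INTER_CUBIC)
    for P,col in polys:
        q=((P-[x0,y0]+0.5)*k-0.5).round().astype(int); cv2.polylines(o,[q],True,col,1,cv2.LINE_AA)
    cv2.imwrite(n,o)
WT=[(-15,60,24),(5,60,24),(15,-40,24),(27,-40,24),(27,-62,24),(-15,-62,24)]
GT=[(-13,-13,60),(13,-13,60),(13,13,60),(-13,13,60)]
FT=[(-15,-180,14),(-15,70,14)]
E
cat > f1.py <<'E'
from h import *
cv=lambda u,x0,y0,k:((u[0]+.5)/k-.5+x0,(u[1]+.5)/k-.5+y0)
tw=[((-15,60,24),(218,265)),((5,60,24),(250,222)),((15,-40,24),(478,355)),((27,-40,24),(493,328)),((27,-62,24),(540,360)),((-15,-62,24),(480,448)),((13,13,60),(380,268)),((13,-13,60),(430,303)),((-13,-13,60),(380,362))]
sw=[((-15,-62,24),(298,328)),((27,-62,24),(425,345)),((27,-40,24),(437,308))]
obs={"top":[(a,cv(u,360,160,8)) for a,u in tw],"side":[(a,cv(u,300,205,10)) for a,u in sw]}
p,r=fit(obs,[.55,-.15,.03,.5]); print("wedge",p.round(4)); print(r.round(1).tolist())
tb=[((-15,70,14),(88,470)),((-15,-180,14),(513,517)),((50,-190,0),(543,410))]
sb=[((-15,70,14),(108,360)),((-15,-180,14),(222,520)),((50,-190,0),(345,470))]
obs={"top":[(a,cv(u,235,80,5.4)) for a,u in tb],"side":[(a,cv(u,305,135,8)) for a,u in sb]}
b,rb=fit(obs,[.65,.1,.1,0.],np.pi/6); print("bed",b.round(4)); print(rb.round(1).tolist())
np.save("pb.npy",[p,b])
t=cv2.imread("pics/top0.png"); s=cv2.imread("pics/side0.png")
S=np.pi/6
def polys(n):
    G=(0,255,0)
    L=[(proj(n,tf(p,WT)),G),(proj(n,tf(p,GT)),(0,0,255))]
    bb=[[(-35,-190,0),(50,-190,0),(50,85,0),(-35,85,0)],[(-15,-180,14),(-15,70,14),(-15,70,0),(-15,-180,0)],[(11,-40,23),(1,60,23),(1,60,0),(11,-40,0)],[(55,-70,56),(55,70,56),(55,70,4),(55,-70,4)]]
    for q,c in zip(bb,[G,(0,0,255),(255,0,255),(255,100,0)]): L.append((proj(n,tf(b,q,S)),c))
    return L
crop(t,360,160,100,75,8,"pics/o_tw.png",polys("top")); crop(s,300,205,80,60,10,"pics/o_sw.png",polys("side"))
crop(t,235,80,110,110,5.4,"pics/o_tb.png",polys("top")); crop(s,305,135,90,75,8,"pics/o_sb.png",polys("side"))
E
python3 f1.py
```

```text
wedge [ 0.5023 -0.3009  0.0276 -0.6348]
[[0.3, 0.2], [-0.1, 0.5], [-0.3, -0.2], [-0.0, 0.1], [-0.1, 0.2], [-0.2, 0.0], [-0.6, -0.6], [0.2, -0.1], [1.6, -0.6], [-0.0, -0.1], [-0.4, -0.1], [-0.1, 0.3]]
bed [ 0.6233  0.1128  0.045  -0.1268]
[[0.2, 0.7], [-0.3, 1.0], [-0.3, 0.2], [0.9, -2.2], [0.6, -0.3], [1.0, 0.8]]
```

View pics/o_tw.png

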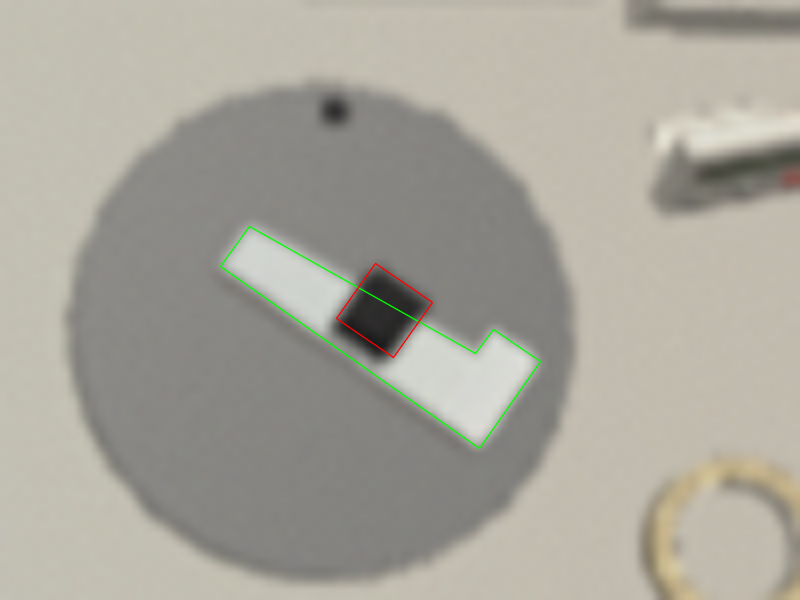

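View pics/o_sw.png

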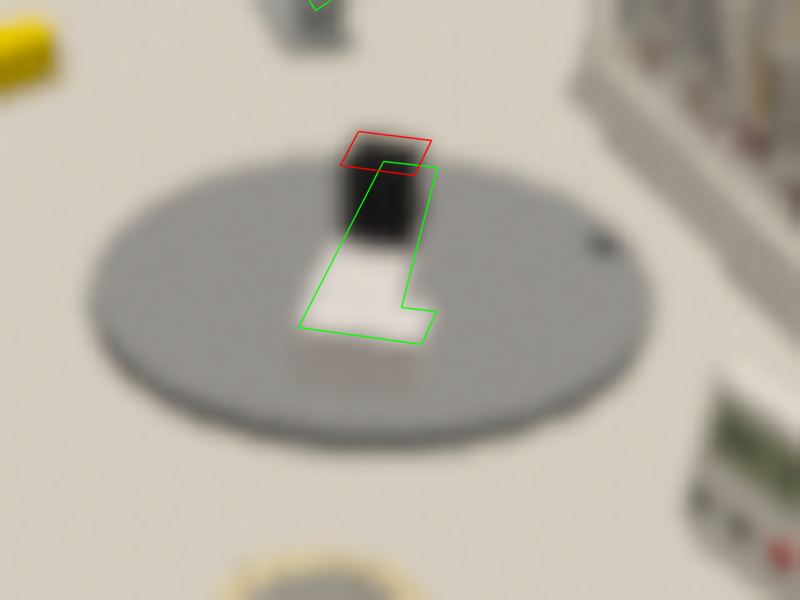

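View pics/o_tb.png

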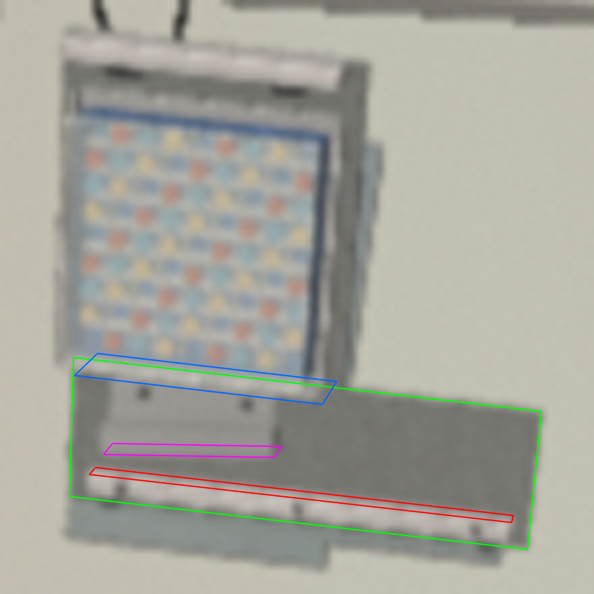

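View pics/o_sb.png

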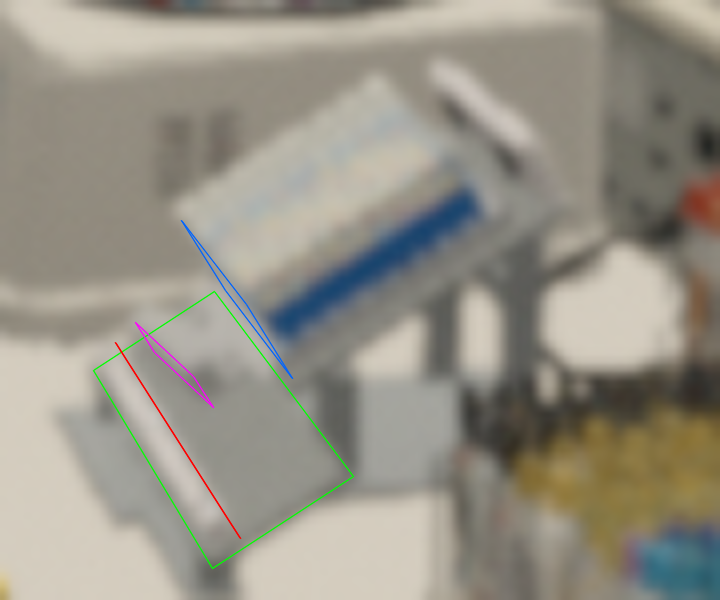

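Run:
```python
from h import *
t=cv2.imread("pics/top0.png"); s=cv2.imread("pics/side0.png")
for im,a,n in((s,(312,172,45,38),"pics/s_z.png"),(t,(242,150,98,40),"pics/t_z.png")):
    x,y,w,h=a; k=16 if n[5]=="s" else 8
    c=im[y:y+h,x:x+w].astype(float); c=np.clip((c-90)*1.6,0,255).astype(np.uint8)
    cv2.imwrite(n,cv2.resize(c,None,fx=k,fy=k,interpolation=cv2.INTER_CUBIC))
R=Ro.from_rotvec(ctrl.get_state()["tool_rot"]).as_matrix(); print(R.round(3))
for n in C: print(n,(-C[n]["R"].T@C[n]["t"]).round(3))
```

```text
[[ 0.972 -0.     0.235]
 [-0.235 -0.002  0.972]
 [ 0.    -1.    -0.002]]
side [ 0.042 -1.369  0.702]
top [ 0.301 -0.081  1.355]
```

View pics/s_z.png

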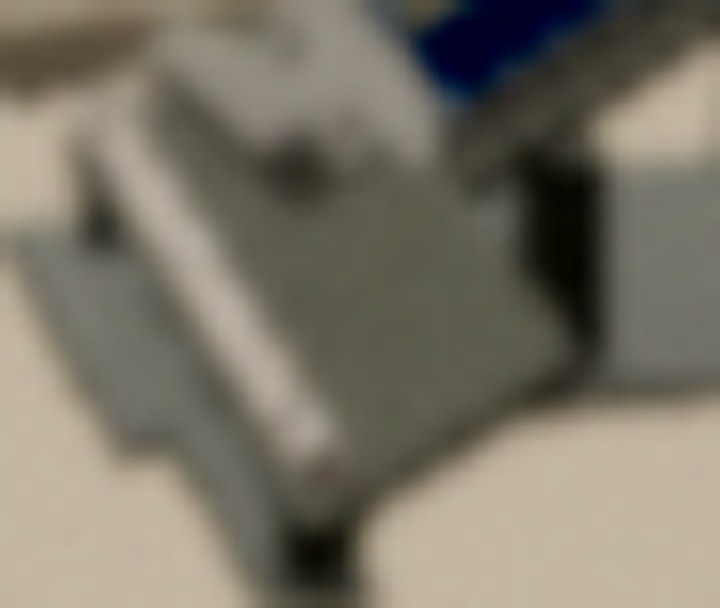

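View pics/t_z.png

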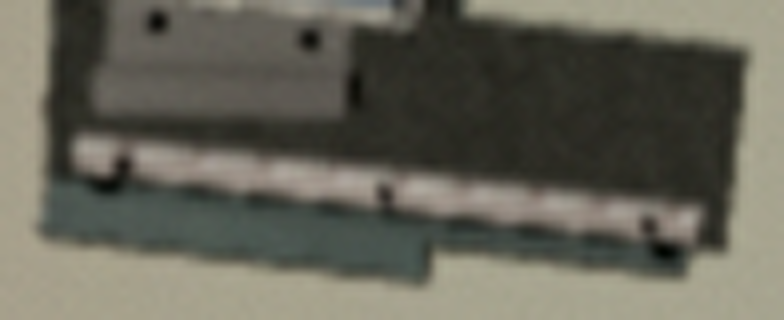

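```bash
cat > f2.py <<'E'
from h import *
import f1
cv=f1.cv; S=np.pi/6
tw=f1.tw[:6]; obs={"top":[(a,cv(u,360,160,8)) for a,u in tw],"side":[(a,cv(u,300,205,10)) for a,u in f1.sw]}
for z,fr in((.032,(1,1,0,1)),(.028,(1,1,1,1))):
    p,r=fit(obs,[.5,-.3,z,-.63],0,fr); print("wedge",p.round(4),abs(r).mean())
    if z==.032: P=p
tb=[((50,-190,0),(747,50)),((-35,-190,0),(725,250)),((-15,-180,14),(702,205)),((-15,70,14),(75,133)),((11,-40,23),(345,115)),((1,60,23),(92,113)),((-35,85,0),(47,180))]
sb=[((50,-190,0),(575,368)),((-15,-180,14),(345,460)),((-15,70,14),(140,95))]
T=[(a,cv(u,242,150,8)) for a,u in tb]; SS=[(a,cv(u,312,172,16)) for a,u in sb]
for o in({"top":T,"side":SS},{"top":T},):
    b,rb=fit(o,[.62,.11,.05,-.12],S); print("bed",b.round(4)); print(rb.round(1).tolist())
    if "side" in o: B=b
np.save("pb.npy",[P,B]); f1.p,f1.b=P,B
t=f1.t; s=f1.s
crop(t,242,150,98,40,8,"pics/o2_tb.png",f1.polys("top")); crop(s,312,172,45,38,16,"pics/o2_sb.png",f1.polys("side"))
E
python3 f2.py|tail -6
```

```text
wedge [ 0.5021 -0.301   0.032  -0.6331] 0.3363855647755732
wedge [ 0.5028 -0.3011  0.0278 -0.6362] 0.14559209303788456
bed [ 0.6248  0.1136  0.0423 -0.1279]
[[-0.4, -0.3], [-0.3, 0.2], [-0.3, 0.9], [0.1, 0.8], [0.6, -0.0], [0.5, -0.4], [-0.1, -0.9], [1.5, 0.0], [0.1, -0.5], [-1.1, 0.3]]
bed [ 0.6231  0.1131  0.0484 -0.1212]
[[-0.2, -0.7], [-0.1, 0.0], [-0.0, 0.7], [-0.1, 1.0], [0.5, -0.0], [0.3, -0.2], [-0.3, -0.6]]
```

View pics/o2_tb.png

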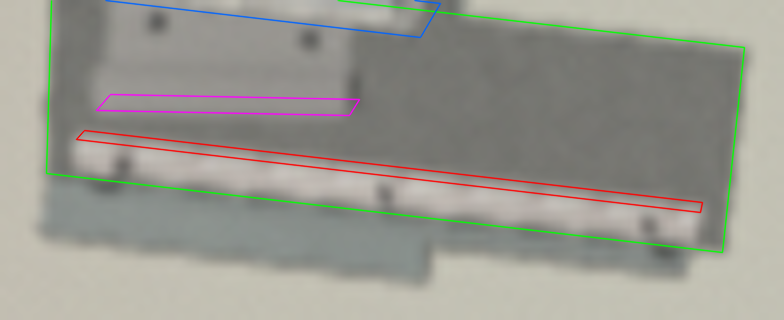

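View pics/o2_sb.png

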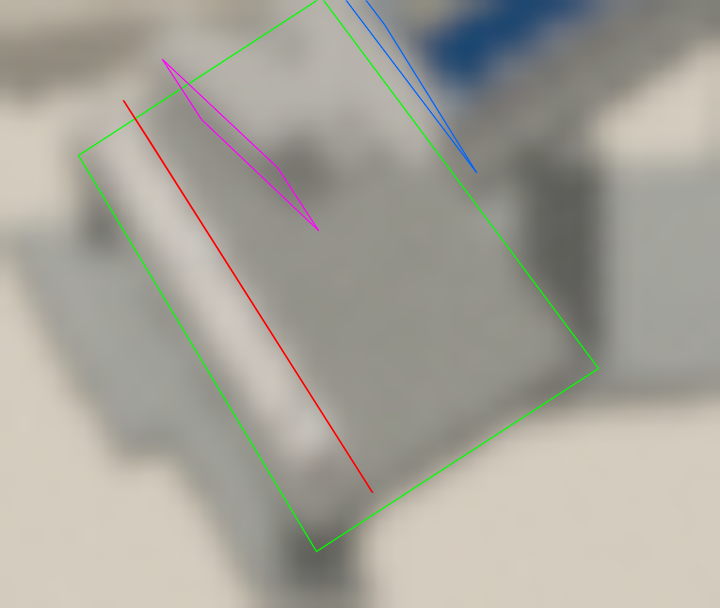

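```bash
cat > f3.py <<'E'
from h import *
import f2,f1
cv=f1.cv;S=np.pi/6
o=f2.obs
P,r=fit({"top":o["top"]},[.5,-.3,.032,-.63],0,(1,1,0,1)); print("wedge top-only",P.round(4))
d=proj("side",tf(P,[a[0] for a in o["side"]]))-np.array([a[1] for a in o["side"]]); print("side bias px",d.round(2).tolist())
m=d.mean(0)
B,rb=fit({"top":f2.T,"side":[(a,tuple(np.array(u)+m)) for a,u in f2.SS]},[.62,.11,.05,-.12],S); print("bed corrected",B.round(4),rb.round(1).tolist())
np.save("pb.npy",[P,B])
E
python3 f3.py | tail -3; python3 - <<'E'
E
```

```text
wedge top-only [ 0.5021 -0.3003  0.032  -0.6385]
side bias px [[-0.22, -1.32], [-0.6, -1.32], [-0.31, -0.86]]
bed corrected [ 0.6234  0.113   0.0479 -0.1285] [[-0.2, -0.3], [-0.2, 0.3], [-0.1, 1.0], [-0.1, 0.8], [0.5, -0.0], [0.4, -0.4], [-0.3, -0.9], [1.6, 0.0], [0.2, -0.5], [-0.9, 0.4]]
```

```bash
cat >> h.py <<'E'
def ray(n,u,z):
    c=C[n]; d=c["R"].T@np.linalg.solve(c["camera_matrix"],[u[0],u[1],1]); o=-c["R"].T@c["t"]
    return o+d*(z-o[2])/d[2]
def sim(p,R,rows):
    p=np.array(p,float);R=np.array(R)
    for d,w in rows:
        p=p+R@np.array(d)*1e-3; R=R@Ro.from_rotvec(w).as_matrix()
    return p,R
def cur():
    s=ctrl.get_state(); return np.array(s["position"]),Ro.from_rotvec(s["tool_rot"]).as_matrix(),s
E
python3 - <<'E'
from h import *
for u in((90,170),(225,175),(225,172),(235,60),(170,190),(95,200),(85,215),(270,230),(325,230)):
    print(u,[ray("top",u,z).round(3)[:2].tolist() for z in(0,.1,.2)])
E
```

```text
(90, 170) [[0.62, 0.728], [0.596, 0.668], [0.573, 0.608]]
(225, 175) [[0.599, 0.28], [0.577, 0.254], [0.555, 0.227]]
(225, 172) [[0.609, 0.281], [0.586, 0.254], [0.564, 0.227]]
(235, 60) [[1.001, 0.258], [0.95, 0.233], [0.898, 0.208]]
(170, 190) [[0.55, 0.459], [0.532, 0.419], [0.514, 0.379]]
(95, 200) [[0.519, 0.703], [0.503, 0.645], [0.487, 0.588]]
(85, 215) [[0.47, 0.732], [0.458, 0.672], [0.445, 0.612]]
(270, 230) [[0.417, 0.129], [0.408, 0.114], [0.4, 0.098]]
(325, 230) [[0.415, -0.048], [0.407, -0.05], [0.399, -0.053]]
```

```bash
cat > plan1.py <<'E'
from h import *
p,R,s=cur()
P,B=np.load("pb.npy")
rows=[([33,0,-15],[0,.055,0])]*10
q,Q=sim(p,R,rows); print(q.round(3),np.hypot(*q[:2]).round(3),Q[:,2].round(3))
rows+= [([38,0,0],[0,.074,0])]*10
q,Q=sim(p,R,rows); print(q.round(3),np.hypot(*q[:2]).round(3),Q[:,2].round(3))
yaw=P[3]; Rt=np.array([[np.sin(yaw),0,np.cos(yaw)],[-np.cos(yaw),0,np.sin(yaw)],[0,-1,0]])
print("rem rot",Ro.from_matrix(Q.T@Rt).as_rotvec().round(3), "rem d tool", (Q.T@(np.array([P[0],P[1],.16])-q)*1e3).round(1))
print(Rt)
E
python3 plan1.py
```

```text
[0.372 0.349 0.222] 0.51 [ 0.708  0.706 -0.001]
[0.534 0.014 0.222] 0.534 [ 0.999  0.044 -0.   ]
rem rot [-0.     0.683  0.002] rem d tool [312.8  63.  -45.5]
[[-0.59600386  0.          0.80298157]
 [-0.80298157  0.         -0.59600386]
 [ 0.         -1.          0.        ]]
```

Call:
{"method": "play_rows", "body": {"translation": [[33, 0, -15], [33, 0, -15], [33, 0, -15], [33, 0, -15], [33, 0, -15], [33, 0, -15], [33, 0, -15], [33, 0, -15], [33, 0, -15], [33, 0, -15]], "turn": [[0, 0.055, 0], [0, 0.055, 0], [0, 0.055, 0], [0, 0.055, 0], [0, 0.055, 0], [0, 0.055, 0], [0, 0.055, 0], [0, 0.055, 0], [0, 0.055, 0], [0, 0.055, 0]], "fingers": [1, 1, 1, 1, 1, 1, 1, 1, 1, 1]}}

```text
time: 0.93
position: [0.3727, 0.3471, 0.2222]
tool_rot: [-1.482, 0.618, -0.617]
ft_force: [1.1, -0.3, 0.8]
grip_width: 1.0
```

Call:
{"method": "play_rows", "body": {"translation": [[38, 0, 0], [38, 0, 0], [38, 0, 0], [38, 0, 0], [38, 0, 0], [38, 0, 0], [38, 0, 0], [38, 0, 0], [38, 0, 0], [38, 0, 0]], "turn": [[0, 0.074, 0], [0, 0.074, 0], [0, 0.074, 0], [0, 0.074, 0], [0, 0.074, 0], [0, 0.074, 0], [0, 0.074, 0], [0, 0.074, 0], [0, 0.074, 0], [0, 0.074, 0]], "fingers": [1, 1, 1, 1, 1, 1, 1, 1, 1, 1]}}

```text
time: 1.77
position: [0.534, 0.0129, 0.2223]
tool_rot: [-1.228, 1.179, -1.179]
ft_force: [0.4, 0.8, -0.2]
grip_width: 1.0
```

```bash
cat > rem.py <<'E'
from h import *
import sys
p,R,s=cur(); P,B=np.load("pb.npy"); yaw=P[3]
Rt=np.array([[np.sin(yaw),0,np.cos(yaw)],[-np.cos(yaw),0,np.sin(yaw)],[0,-1,0]])
z=float(sys.argv[1])
print(s["time"],p.round(4),s["joint_positions"].round(2),s["ft_force"].round(1),s["grip_width"])
print("rot",Ro.from_matrix(R.T@Rt).as_rotvec().round(3),"d in final frame",(Rt.T@(np.array([P[0],P[1],z])-p)*1e3).round(1),"now frame",(R.T@(np.array([P[0],P[1],z])-p)*1e3).round(1))
E
python3 rem.py .16
```

```text
1.7667 [0.534  0.0129 0.2223] [-0.6   0.07  0.56  1.76 -0.04  1.32  0.  ] [ 0.4  0.8 -0.2] 0.9998778228831058
rot [0.    0.679 0.   ] d in final frame [270.6  62.3 161. ] now frame [311.7  62.3 -44.6]
```

```bash
cat >> h.py <<'E'
def const_d(R,D,w,n):
    M=np.zeros((3,3));Q=R.copy()
    for _ in range(n): M+=Q; Q=Q@Ro.from_rotvec(w).as_matrix()
    return np.linalg.solve(M,D)*1e3
E
python3 - <<'E'
from h import *
p,R,s=cur();P,B=np.load("pb.npy")
print(const_d(R,np.array([P[0],P[1],.16])-p,[0,.068,0],10))
E
```

```text
[31.66592255  6.23079791  5.23777525]
```

Call:
{"method": "play_rows", "body": {"translation": [[31.7, 6.2, 5.2], [31.7, 6.2, 5.2], [31.7, 6.2, 5.2], [31.7, 6.2, 5.2], [31.7, 6.2, 5.2], [31.7, 6.2, 5.2], [31.7, 6.2, 5.2], [31.7, 6.2, 5.2], [31.7, 6.2, 5.2], [31.7, 6.2, 5.2]], "turn": [[0, 0.068, 0], [0, 0.068, 0], [0, 0.068, 0], [0, 0.068, 0], [0, 0.068, 0], [0, 0.068, 0], [0, 0.068, 0], [0, 0.068, 0], [0, 0.068, 0], [0, 0.068, 0]], "fingers": [1, 1, 1, 1, 1, 1, 1, 1, 1, 1]}}

```text
time: 2.6
position: [0.5021, -0.3001, 0.1599]
tool_rot: [-0.836, 1.662, -1.662]
ft_force: [-0.3, 0.2, -0.2]
grip_width: 0.997
```

```bash
python3 rem.py .060
python3 - <<'E'
from h import *
t=ctrl.get_image("top"); s=ctrl.get_image("side")
cv2.imwrite("pics/a.png",np.hstack([cv2.resize(t[130:260,340:470],None,fx=3,fy=3,interpolation=2),cv2.resize(s[150:280,270:400],None,fx=3,fy=3,interpolation=2)]))
E
```

```text
2.6 [ 0.5021 -0.3001  0.1599] [-0.21  0.28  0.83  1.73 -0.22  1.23  0.04] [-0.3  0.2 -0.2] 0.9967279617029892
rot [ 0. -0.  0.] d in final frame [ 0.2 99.9  0.2] now frame [ 0.2 99.9  0.2]
```

View pics/a.png

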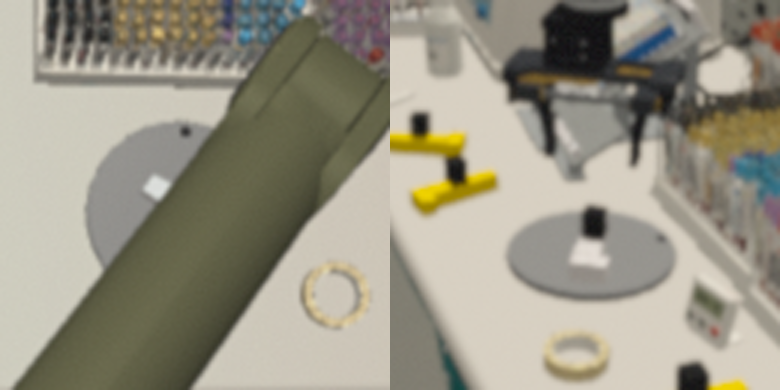

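Run:
```python
from h import *
for u in((352,156),(440,158),(443,162),(528,162),(455,180)):
    print(u,[ray("top",u,z).round(3)[:2].tolist() for z in(0,.06,.12)])
c=np.array([.5021,-.3003]);x=np.array([.803,-.596]);y=np.array([.596,.803])
print([(c+a*x*.095+b*y*.0375).round(3).tolist() for a in(1,-1) for b in(1,-1)])
```

```text
(352, 156) [[0.659, -0.138], [0.643, -0.135], [0.627, -0.133]]
(440, 158) [[0.65, -0.427], [0.634, -0.412], [0.619, -0.396]]
(443, 162) [[0.636, -0.436], [0.621, -0.421], [0.606, -0.405]]
(528, 162) [[0.633, -0.714], [0.619, -0.686], [0.604, -0.658]]
(455, 180) [[0.575, -0.473], [0.563, -0.455], [0.551, -0.438]]
[[0.601, -0.327], [0.556, -0.387], [0.448, -0.214], [0.403, -0.274]]
```

Call:
{"method": "play_rows", "body": {"translation": [[0, 14, 0], [0, 14, 0], [0, 14, 0], [0, 14, 0], [0, 14, 0], [0, 12, 0], [0, 10, 0], [0, 8, 0], [0, 0, 0], [0, 0, 0]], "turn": [[0, 0, 0], [0, 0, 0], [0, 0, 0], [0, 0, 0], [0, 0, 0], [0, 0, 0], [0, 0, 0], [0, 0, 0], [0, 0, 0], [0, 0, 0]], "fingers": [1, 1, 1, 1, 1, 1, 1, 1, 0.2, -0.1], "grip_force": 30}}

```text
time: 3.53
position: [0.5025, -0.2989, 0.0603]
tool_rot: [-0.838, 1.661, -1.66]
ft_force: [-0.3, 0.2, 0.5]
grip_width: 0.918
```

Call:
{"method": "play_rows", "body": {"translation": [[0, 0, 0], [0, 0, 0], [0, 0, 0], [0, 0, 0], [0, 0, 0], [0, 0, 0], [0, 0, 0], [0, 0, 0], [0, 0, 0], [0, 0, 0]], "turn": [[0, 0, 0], [0, 0, 0], [0, 0, 0], [0, 0, 0], [0, 0, 0], [0, 0, 0], [0, 0, 0], [0, 0, 0], [0, 0, 0], [0, 0, 0]], "fingers": [-0.2, -0.3, -0.4, -0.6, -0.8, -1, -1, -1, -1, -1]}}

```text
time: 4.37
position: [0.5029, -0.2991, 0.0607]
tool_rot: [-0.837, 1.66, -1.661]
ft_force: [0.1, 0.3, -0.4]
grip_width: 0.298
```

```bash
python3 rem.py .060
python3 - <<'E'
from h import *
t=ctrl.get_image("top"); s=ctrl.get_image("side")
cv2.imwrite("pics/b.png",np.hstack([cv2.resize(t[130:260,340:470],None,fx=3,fy=3,interpolation=2),cv2.resize(s[170:300,270:400],None,fx=3,fy=3,interpolation=2)]))
E
```

```text
4.3667 [ 0.5029 -0.2991  0.0607] [-0.16  0.4   0.78  1.82 -0.32  1.05  0.11] [ 0.1  0.3 -0.4] 0.29764116975253235
rot [-0.001  0.002 -0.   ] d in final frame [1.5 0.7 0.1] now frame [1.5 0.7 0.1]
```

View pics/b.png

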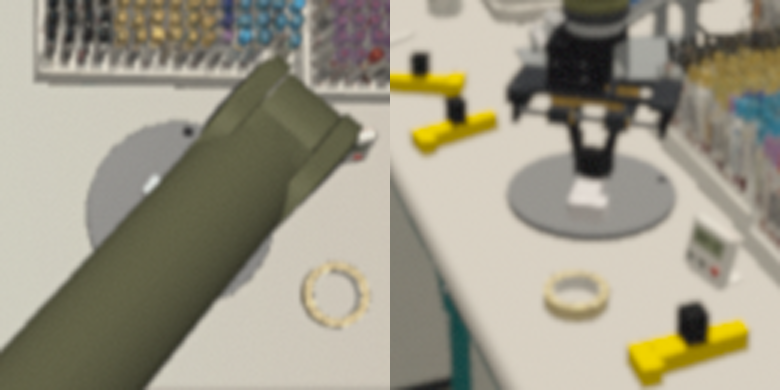

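```bash
cat > bedm.py <<'E'
from h import *
P,B=np.load("pb.npy"); S=np.pi/6
Rb,tb=pose(B,S)
Rt=np.column_stack([-Rb[:,1],-Rb[:,2],Rb[:,0]])
def bedpos(p): return Rb.T@(p-tb)*1e3   # mm
OFF=np.array([0,1.5,28.7]) # TCP relative to wedge origin, wedge axes mm
def show(target=None):
    p,R,s=cur(); w=bedpos(p)
    print("t",round(s["time"],2),"TCP bed",w.round(1),"wedge",(w-OFF).round(1),"F bed",(Rb.T@s["ft_force"]).round(1),"grip",round(s["grip_width"],3))
    print("rot err",Ro.from_matrix(R.T@Rt).as_rotvec().round(4), "q",s["joint_positions"].round(2))
    if target is not None:
        g=tb+Rb@((np.array(target)+OFF)*1e-3); print("tcp goal",g.round(3),"d now frame",(R.T@(g-p)*1e3).round(1)); return g,p,R
E
python3 - <<'E'
from bedm import *
print(np.linalg.det(Rt))
g,p,R=show([0,-115,60])
w=Ro.from_matrix(R.T@Rt).as_rotvec()
p2=p+[0,0,.1]
print("after lift const d", const_d(R,g-p2,w/10,10), w/10)
E
```

```text
0.9999999999999997
t 4.47 TCP bed [ -51.4 -424.3   44.4] wedge [ -51.4 -425.8   15.7] F bed [ 1.2 -1.  -0.2] grip 0.295
rot err [ 0.5114 -0.4958  0.1331] q [-0.16  0.4   0.78  1.82 -0.32  1.05  0.11]
tcp goal [0.565 0.006 0.125] d now frame [-282.5  -64.1 -131.4]
after lift const d [-30.63426533   2.67238662  -7.37824429] [ 0.05114044 -0.04957801  0.01330532]
```

Call:
{"method": "play_rows", "body": {"translation": [[0, -5, 0], [0, -8, 0], [0, -12, 0], [0, -15, 0], [0, -15, 0], [0, -15, 0], [0, -15, 0], [0, -10, 0], [0, -5, 0], [0, 0, 0]], "turn": [[0, 0, 0], [0, 0, 0], [0, 0, 0], [0, 0, 0], [0, 0, 0], [0, 0, 0], [0, 0, 0], [0, 0, 0], [0, 0, 0], [0, 0, 0]], "fingers": [-1, -1, -1, -1, -1, -1, -1, -1, -1, -1]}}

```text
time: 5.3
position: [0.5033, -0.2992, 0.1621]
tool_rot: [-0.836, 1.658, -1.661]
ft_force: [0.8, 0.4, -1.6]
grip_width: 0.295
```

Call:
{"method": "play_rows", "body": {"translation": [[-30.6, 2.7, -7.4], [-30.6, 2.7, -7.4], [-30.6, 2.7, -7.4], [-30.6, 2.7, -7.4], [-30.6, 2.7, -7.4], [-30.6, 2.7, -7.4], [-30.6, 2.7, -7.4], [-30.6, 2.7, -7.4], [-30.6, 2.7, -7.4], [-30.6, 2.7, -7.4]], "turn": [[0.0511, -0.0496, 0.0133], [0.0511, -0.0496, 0.0133], [0.0511, -0.0496, 0.0133], [0.0511, -0.0496, 0.0133], [0.0511, -0.0496, 0.0133], [0.0511, -0.0496, 0.0133], [0.0511, -0.0496, 0.0133], [0.0511, -0.0496, 0.0133], [0.0511, -0.0496, 0.0133], [0.0511, -0.0496, 0.0133]], "fingers": [-1, -1, -1, -1, -1, -1, -1, -1, -1, -1]}}

```text
time: 6.13
position: [0.5634, 0.0081, 0.1237]
tool_rot: [-0.775, 0.879, -1.522]
ft_force: [0.5, -1.0, -1.8]
grip_width: 0.297
```

Run:
```python
from bedm import *
show([0,-115,30])
t=ctrl.get_image("top"); s=ctrl.get_image("side")
cv2.imwrite("pics/c.png",np.hstack([cv2.resize(t[80:210,230:360],None,fx=3,fy=3,interpolation=2),cv2.resize(s[110:240,270:400],None,fx=3,fy=3,interpolation=2)]))
```

```text
t 6.13 TCP bed [  -2.  -111.8   88.7] wedge [  -2.  -113.3   60. ] F bed [-0.4 -1.  -1.8] grip 0.297
rot err [-0.0003  0.0025 -0.0022] q [-0.61 -0.15  0.44  2.26  0.4   0.55 -0.59]
tcp goal [0.58  0.004 0.099] d now frame [ 1.8 30.   2. ]
```

View pics/c.png

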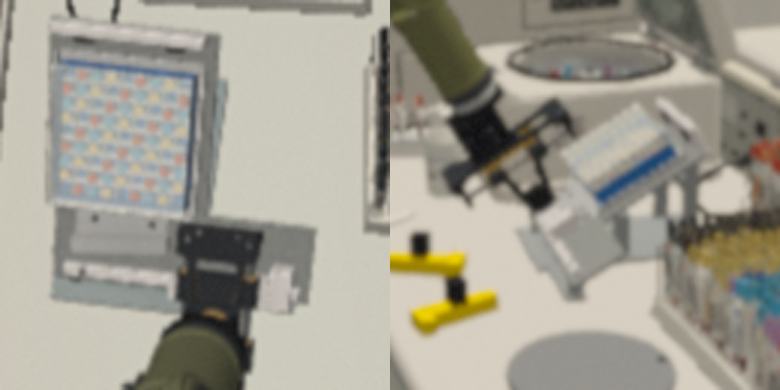

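Call:
{"method": "play_rows", "body": {"translation": [[0.3, 6, 1], [0.3, 6, 1], [0.3, 6, 1], [0.3, 6, 1], [0.3, 6, 1], [0.2, 6, 1], [0, 4, 0], [0, 2, 0], [0, 0, 0], [0, 0, 0]], "turn": [[0, 0.0025, -0.002], [0, 0, 0], [0, 0, 0], [0, 0, 0], [0, 0, 0], [0, 0, 0], [0, 0, 0], [0, 0, 0], [0, 0, 0], [0, 0, 0]], "fingers": [-1, -1, -1, -1, -1, -1, -1, -1, -1, -1]}}

```text
time: 7.07
position: [0.59, 0.0011, 0.0908]
tool_rot: [-0.775, 0.883, -1.528]
ft_force: [-0.1, 0.1, -2.5]
grip_width: 0.292
```

```bash
cat > look.py <<'E'
from bedm import *
import sys
show()
p,R,s=cur(); w=tb+Rb@((bedpos(p)-OFF)*1e-3)
Rw=np.column_stack([R[:,2],-R[:,0],-R[:,1]])
T=lambda pts: np.array(pts)*1e-3@Rw.T+w
t=ctrl.get_image("top"); s=ctrl.get_image("side")
pol=lambda n:[(proj(n,T(WT)),(0,255,0)),(proj(n,T([(a,b,0) for a,b,_ in WT])),(0,160,0)),(proj(n,tf(B,[(-15,-180,14),(-15,70,14)],S)),(0,0,255)),(proj(n,tf(B,[(11,-40,23),(1,60,23)],S)),(255,0,255))]
crop(t,245,130,95,65,4.2,"pics/_a.png",pol("top")); crop(s,305,160,65,65,6,"pics/_b.png",pol("side"))
crop(t,245,130,95,65,4.2,"pics/_c.png"); crop(s,305,160,65,65,6,"pics/_d.png")
a,b,c,d=[cv2.imread(f"pics/_{i}.png") for i in "abcd"]
L=np.vstack([a,c])
cv2.imwrite(sys.argv[1],cv2.copyMakeBorder(np.hstack([L,cv2.resize(np.vstack([b]),(390,L.shape[0]*390//390))[:, :]]) if 0 else np.hstack([L,np.vstack([b[:L.shape[0]//2],d[:L.shape[0]//2]])]),0,0,0,0,0))
E
python3 look.py pics/d.png
```

```text
t 7.07 TCP bed [   5.1 -115.3   46.6] wedge [   5.1 -116.8   17.9] F bed [-1.3  0.1 -2.1] grip 0.292
rot err [ 0.0014 -0.0024  0.0017] q [-0.61 -0.03  0.49  2.24  0.33  0.44 -0.52]
```

View pics/d.png

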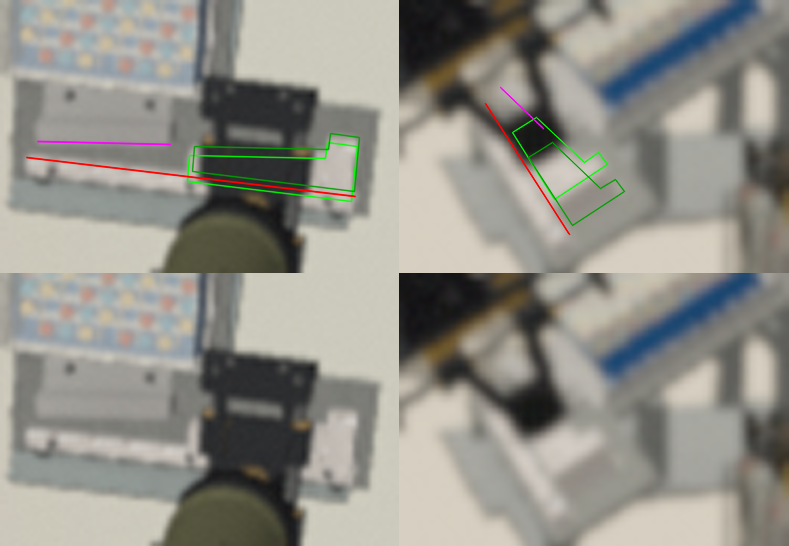

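Call:
{"method": "play_rows", "body": {"translation": [[0, 3, 0], [0, 3, 0], [0, 3, 0], [0, 1, 0], [0, 1, 0], [0, 1, 0], [0, 1, 0], [0, 0.5, 0], [0, 0, 0], [0, 0, 0]], "turn": [[0, -0.002, 0.001], [0, 0, 0], [0, 0, 0], [0, 0, 0], [0, 0, 0], [0, 0, 0], [0, 0, 0], [0, 0, 0], [0, 0, 0], [0, 0, 0]], "fingers": [-1, -1, -1, -1, -1, -1, -1, -1, -1, -1]}}

```text
time: 8.0
position: [0.5967, 0.0003, 0.0793]
tool_rot: [-0.775, 0.882, -1.526]
ft_force: [-0.2, 0.9, -2.9]
grip_width: 0.295
```

```bash
python3 -c "
from bedm import *
show()"
```

```text
t 8.0 TCP bed [   5.2 -115.3   33.2] wedge [   5.2 -116.8    4.5] F bed [-1.7  0.8 -2.3] grip 0.295
rot err [ 0.0011 -0.0004  0.0005] q [-0.61  0.01  0.49  2.23  0.3   0.41 -0.49]
```

Call:
{"method": "play_rows", "body": {"translation": [[0, 0.6, 0], [0, 0.6, 0], [0, 0.6, 0], [0, 0.6, 0], [0, 0.6, 0], [0, 0.5, 0], [0, 0, 0], [0, 0, 0], [0, 0, 0], [0, 0, 0]], "turn": [[0, 0, 0], [0, 0, 0], [0, 0, 0], [0, 0, 0], [0, 0, 0], [0, 0, 0], [0, 0, 0], [0, 0, 0], [0, 0, 0], [0, 0, 0]], "fingers": [-1, -1, -1, -1, -1, -1, -1, -1, -1, -1]}}

```text
time: 8.83
position: [0.5983, 0.0001, 0.0773]
tool_rot: [-0.774, 0.883, -1.526]
ft_force: [-13.1, -0.0, 13.9]
grip_width: 0.298
```

```bash
python3 -c "
from bedm import *
show()"
```

```text
t 8.83 TCP bed [   5.7 -115.2   30.7] wedge [   5.7 -116.7    2. ] F bed [-4.3 -1.7 18.6] grip 0.298
rot err [ 0.0013 -0.0014  0.0001] q [-0.61  0.02  0.49  2.23  0.29  0.4  -0.48]
```

Call:
{"method": "play_rows", "body": {"translation": [[0, -0.9, 0], [0, 0, -0.7], [0, 0, -0.7], [0, 0, -0.7], [0, 0, -0.7], [0, 0, -0.6], [0, 0, -0.6], [0, 0, 0], [0, 0, 0], [0, 0, 0]], "turn": [[0, 0, 0], [0, 0, 0], [0, 0, 0], [0, 0, 0], [0, 0, 0], [0, 0, 0], [0, 0, 0], [0, 0, 0], [0, 0, 0], [0, 0, 0]], "fingers": [-1, -1, -1, -1, -1, -1, -1, -1, -1, -1]}}

```text
time: 9.67
position: [0.595, 0.0007, 0.0755]
tool_rot: [-0.774, 0.881, -1.526]
ft_force: [0.3, 0.3, 2.9]
grip_width: 0.295
```

```bash
python3 -c "
from bedm import *
show()"
```

```text
t 9.67 TCP bed [   1.8 -115.    30.8] wedge [   1.8 -116.5    2.1] F bed [1.6 0.3 2.4] grip 0.295
rot err [ 0.0001 -0.0005  0.    ] q [-0.61  0.01  0.49  2.24  0.3   0.4  -0.5 ]
```

Call:
{"method": "play_rows", "body": {"translation": [[0, 0, -0.5], [0, 0, -0.5], [0, 0, -0.5], [0, 0, -0.5], [0, 0, 0], [0, 0, 0], [0, 0, 0], [0, 0, 0], [0, 0, 0], [0, 0, 0]], "turn": [[0, 0, 0], [0, 0, 0], [0, 0, 0], [0, 0, 0], [0, 0, 0], [0, 0, 0], [0, 0, 0], [0, 0, 0], [0, 0, 0], [0, 0, 0]], "fingers": [-1, -1, -1, -1, -1, -1, -1, -1, -1, -1]}}

```text
time: 10.5
position: [0.5935, 0.0009, 0.0746]
tool_rot: [-0.774, 0.881, -1.526]
ft_force: [4.1, 0.2, 3.3]
grip_width: 0.294
```

```bash
python3 -c "
from bedm import *
show()"
```

```text
t 10.5 TCP bed [   0.  -115.1   30.8] wedge [   0.  -116.6    2.1] F bed [5.1 0.8 0.8] grip 0.294
rot err [-0.0002 -0.0004  0.    ] q [-0.61  0.01  0.49  2.24  0.31  0.39 -0.5 ]
```

Call:
{"method": "play_rows", "body": {"translation": [[0, 0, 0.5], [-3, 0, 0], [-5, 0, 0], [-6, 0, 0], [-6, 0, 0], [-6, 0, 0], [-6, 0, 0], [-5, 0, 0], [-2, 0, 0], [0, 0, 0]], "turn": [[0, 0, 0], [0, 0, 0], [0, 0, 0], [0, 0, 0], [0, 0, 0], [0, 0, 0], [0, 0, 0], [0, 0, 0], [0, 0, 0], [0, 0, 0]], "fingers": [-1, -1, -1, -1, -1, -1, -1, -1, -1, -1]}}

```text
time: 11.33
position: [0.5975, 0.032, 0.0745]
tool_rot: [-0.779, 0.885, -1.536]
ft_force: [-6.1, -15.0, 17.5]
grip_width: 0.299
```

```bash
python3 look.py pics/e.png
```

```text
t 11.33 TCP bed [ -0.  -83.7  30.7] wedge [ -0.  -85.2   2. ] F bed [  5.2 -15.6  17.2] grip 0.299
rot err [ 0.0041 -0.0051  0.0102] q [-0.66  0.03  0.46  2.22  0.38  0.43 -0.65]
```

View pics/e.png

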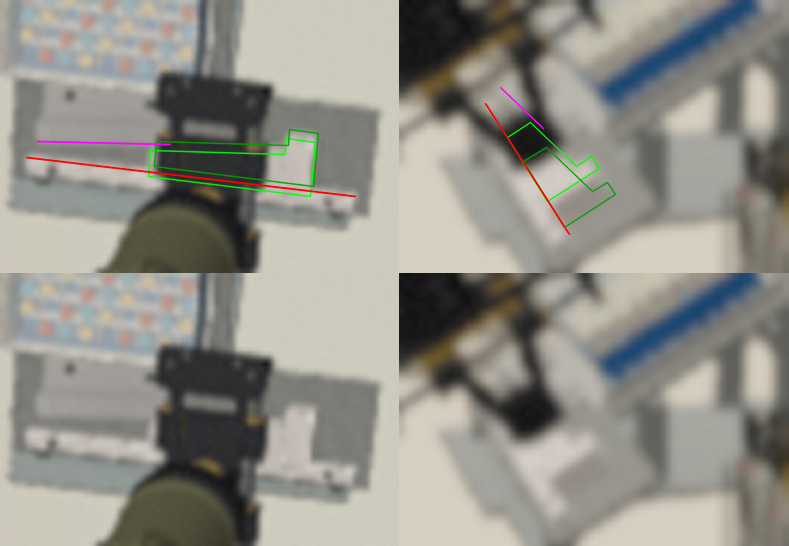

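Call:
{"method": "play_rows", "body": {"translation": [[0, -0.4, 0.2], [0, -0.4, 0.2], [0, 0, 0], [0, 0, 0], [0, 0, 0], [0, 0, 0], [0, 0, 0], [0, 0, 0], [0, 0, 0], [0, 0, 0]], "turn": [[0, 0, 0], [0, 0, 0], [0, 0, 0], [0, 0, 0], [0, 0, 0], [0, 0, 0], [0, 0, 0], [0, 0, 0], [0, 0, 0], [0, 0, 0]], "fingers": [-1, -1, -1, -1, -1, -1, -1, -1, -1, -1]}}

```text
time: 12.27
position: [0.5979, 0.0364, 0.0747]
tool_rot: [-0.777, 0.883, -1.53]
ft_force: [5.4, -5.7, 2.7]
grip_width: 0.295
```

```bash
python3 -c "
from bedm import *
show(); print(Rb.T@ctrl.get_state()['torque'])"
```

```text
t 12.27 TCP bed [ -0.  -79.3  31. ] wedge [ -0.  -80.8   2.3] F bed [ 6.6 -5.  -0.7] grip 0.295
rot err [ 0.0024 -0.0024  0.0044] q [-0.66  0.03  0.46  2.22  0.38  0.42 -0.65]
[-1.24915802 -0.93837697  0.20838103]
```

Call:
{"method": "play_rows", "body": {"translation": [[0, 0, 0.3], [0, 0, 0], [0, 0, 0], [0, 0, 0], [0, 0, 0], [0, 0, 0], [0, 0, 0], [0, 0, 0], [0, 0, 0], [0, 0, 0]], "turn": [[0, 0, 0], [0, 0, 0], [0, 0, 0], [0, 0, 0], [0, 0, 0], [0, 0, 0], [0, 0, 0], [0, 0, 0], [0, 0, 0], [0, 0, 0]], "fingers": [-1, -0.3, -0.2, -0.1, 0, 0, 0, 0, 0, 0]}}

```text
time: 13.1
position: [0.5984, 0.0395, 0.0753]
tool_rot: [-0.775, 0.882, -1.526]
ft_force: [-0.2, -0.3, 0.2]
grip_width: 0.501
```

```bash
python3 -c "
from bedm import *
show()"
```

```text
t 13.1 TCP bed [  0.4 -76.2  31.4] wedge [  0.4 -77.7   2.7] F bed [-0.  -0.4  0.2] grip 0.501
rot err [ 0.0012 -0.0003  0.0004] q [-0.66  0.03  0.46  2.22  0.38  0.42 -0.65]
```

Call:
{"method": "play_rows", "body": {"translation": [[0, -4, 0], [0, -8, 0], [0, -10, 0], [0, -12, 0], [0, -12, 0], [0, -12, 0], [0, -6, 0], [0, 0, 0], [0, 0, 0], [0, 0, 0]], "turn": [[0, 0, 0], [0, 0, 0], [0, 0, 0], [0, 0, 0], [0, 0, 0], [0, 0, 0], [0, 0, 0], [0, 0, 0], [0, 0, 0], [0, 0, 0]], "fingers": [0, 0, 0, 0, 0, 0, 0, 0, 0, 0]}}

```text
time: 13.93
position: [0.5667, 0.0433, 0.1304]
tool_rot: [-0.775, 0.882, -1.526]
ft_force: [-0.0, 0.2, 0.1]
grip_width: 0.499
```

Call:
{"method": "play_rows", "body": {"translation": [[8, 0, 0.5], [12, 0, 0.5], [12, 0, 0.6], [12, 0, 1], [12, 0, 1], [12, 0, 1], [12, 0, 1], [8, 0, 0], [2, 0, 0], [0, 0, 0]], "turn": [[0, 0, 0], [0, 0, 0], [0, 0, 0], [0, 0, 0], [0, 0, 0], [0, 0, 0], [0, 0, 0], [0, 0, 0], [0, 0, 0], [0, 0, 0]], "fingers": [0, 0, -0.5, -1, -1, -1, -1, -1, -1, -1]}}

```text
time: 14.77
position: [0.5597, -0.0476, 0.133]
tool_rot: [-0.775, 0.883, -1.527]
ft_force: [-0.3, 0.0, -0.1]
grip_width: 0.029
```

```bash
sed -i 's/^pol=.*/if len(sys.argv)>2:\n    w=tb+Rb@(np.array(eval(sys.argv[2]))*1e-3); Rw=Rb\n&/' look.py; python3 look.py pics/f.png "[0,-79.0,2.3]"
```

```text
t 14.77 TCP bed [   5.6 -167.5   95.1] wedge [   5.6 -169.    66.4] F bed [-0.3 -0.   0. ] grip 0.029
rot err [ 0.002  -0.002   0.0016] q [-0.63 -0.2   0.58  2.26  0.36  0.56 -0.43]
```

View pics/f.png

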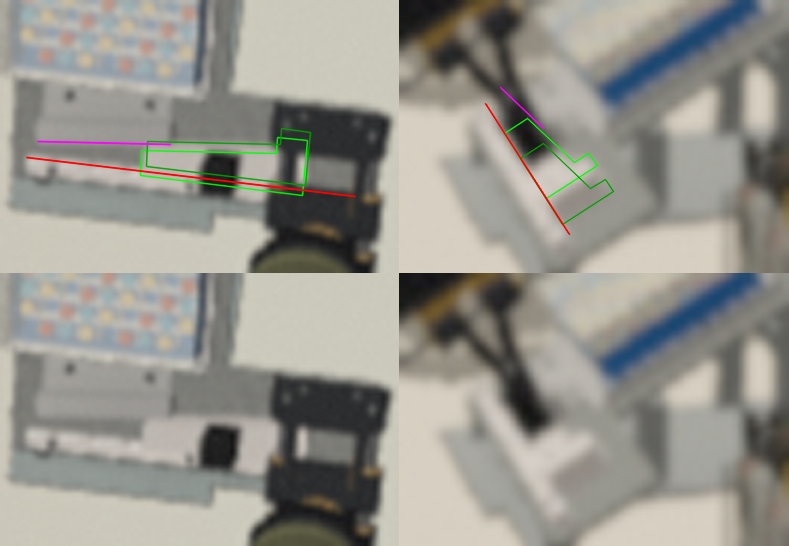

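Call:
{"method": "play_rows", "body": {"translation": [[0, 10, 0], [0, 14, 0], [0, 14, 0], [0, 14, 0], [0, 14, 0], [0, 8, 0], [0, 6, 0], [0, 4, 0], [0, 0, 0], [0, 0, 0]], "turn": [[0.002, -0.002, 0.001], [0, 0, 0], [0, 0, 0], [0, 0, 0], [0, 0, 0], [0, 0, 0], [0, 0, 0], [0, 0, 0], [0, 0, 0], [0, 0, 0]], "fingers": [-1, -1, -1, -1, -1, -1, -1, -1, -1, -1]}}

```text
time: 15.7
position: [0.6017, -0.0514, 0.0607]
tool_rot: [-0.775, 0.879, -1.524]
ft_force: [0.4, -0.2, 0.1]
grip_width: 0.008
```

```bash
python3 look.py pics/g.png "[0,-79.0,2.3]"
```

```text
t 15.7 TCP bed [   5.9 -165.9   11.3] wedge [   5.9 -167.4  -17.4] F bed [ 0.4 -0.1 -0.2] grip 0.008
rot err [-0.0004  0.0022 -0.0005] q [-0.66  0.06  0.68  2.24  0.05  0.33 -0.16]
```

View pics/g.png

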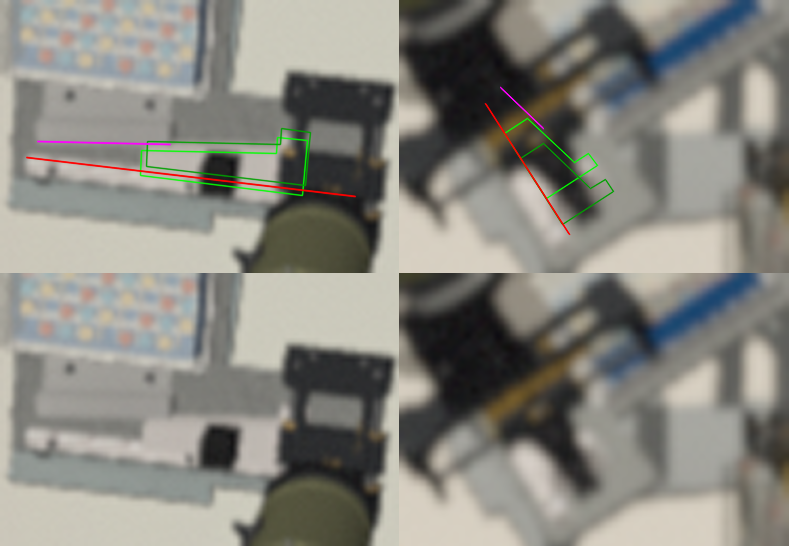

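Call:
{"method": "play_rows", "body": {"translation": [[0, 1.5, 0], [0, 1.5, 0], [-4, 0, 0], [-4, 0, 0], [-4, 0, 0], [-4, 0, 0], [-4, 0, 0], [-4, 0, 0], [-4, 0, 0], [-4, 0, 0]], "turn": [[0, 0.002, 0], [0, 0, 0], [0, 0, 0], [0, 0, 0], [0, 0, 0], [0, 0, 0], [0, 0, 0], [0, 0, 0], [0, 0, 0], [0, 0, 0]], "fingers": [-1, -1, -1, -1, -1, -1, -1, -1, -1, -1]}}

```text
time: 16.63
position: [0.6073, -0.0205, 0.0583]
tool_rot: [-0.773, 0.881, -1.526]
ft_force: [-2.5, -4.1, 4.1]
grip_width: 0.005
```

```bash
python3 look.py pics/i.png "[0,-70.0,2.3]"
```

```text
t 16.63 TCP bed [   6.2 -134.5    8.5] wedge [   6.2 -136.   -20.2] F bed [ 0.4 -4.3  4.5] grip 0.005
rot err [-0.0007 -0.0011  0.0002] q [-0.73  0.08  0.68  2.23  0.13  0.34 -0.3 ]
```

View pics/i.png

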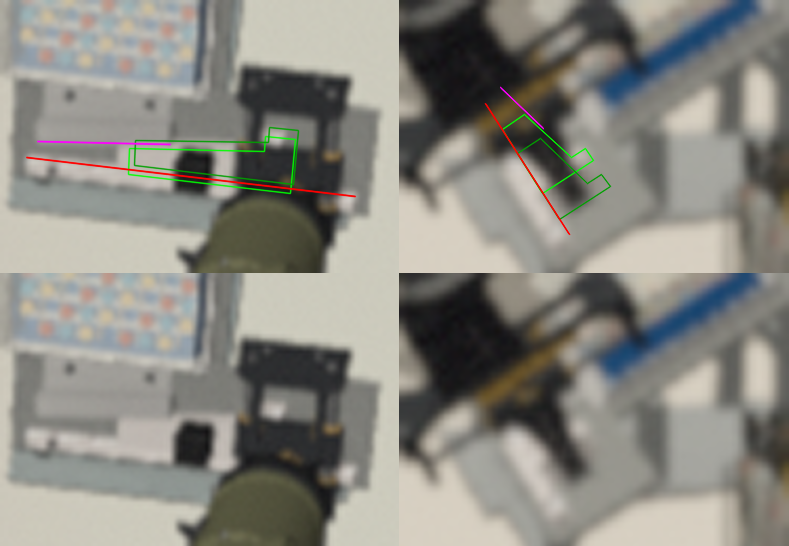

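Call:
{"method": "play_rows", "body": {"translation": [[-3, 0, 0], [-3, 0, 0], [-3, 0, 0], [-3, 0, 0], [-3, 0, 0], [-3, 0, 0], [-3, 0, 0], [-3, 0, 0], [-3, 0, 0], [-3, 0, 0]], "turn": [[0, 0, 0], [0, 0, 0], [0, 0, 0], [0, 0, 0], [0, 0, 0], [0, 0, 0], [0, 0, 0], [0, 0, 0], [0, 0, 0], [0, 0, 0]], "fingers": [-1, -1, -1, -1, -1, -1, -1, -1, -1, -1]}}

```text
time: 17.57
position: [0.6109, 0.0075, 0.0583]
tool_rot: [-0.774, 0.882, -1.529]
ft_force: [-3.4, -9.0, 6.0]
grip_width: 0.006
```

```bash
python3 -c "
from bedm import *
show()"
```

```text
t 17.57 TCP bed [   6.1 -106.3    8.4] wedge [   6.1 -107.8  -20.3] F bed [ 1.1 -9.4  6.3] grip 0.006
rot err [ 0.     -0.0022  0.0022] q [-0.79  0.09  0.68  2.22  0.2   0.35 -0.43]
```

Call:
{"method": "play_rows", "body": {"translation": [[-3, -0.1, 0], [-3, -0.1, 0], [-3, -0.1, 0], [-3, 0, 0], [-3, 0, 0], [-3, 0, 0], [-2, 0, 0], [-2, 0, 0], [-2, 0, 0], [-2, 0, 0]], "turn": [[0, 0, 0], [0, 0, 0], [0, 0, 0], [0, 0, 0], [0, 0, 0], [0, 0, 0], [0, 0, 0], [0, 0, 0], [0, 0, 0], [0, 0, 0]], "fingers": [-1, -1, -1, -1, -1, -1, -1, -1, -1, -1]}}

```text
time: 18.4
position: [0.6142, 0.0339, 0.0583]
tool_rot: [-0.774, 0.881, -1.528]
ft_force: [1.0, -7.0, 0.4]
grip_width: 0.005
```

```bash
python3 look.py pics/j.png "[0,-10.0,2.3]"
```

```text
t 18.4 TCP bed [  6.1 -79.7   8.5] wedge [  6.1 -81.2 -20.2] F bed [ 1.9 -6.8 -0.6] grip 0.005
rot err [-0.0003 -0.0016  0.0016] q [-0.84  0.11  0.68  2.21  0.25  0.36 -0.53]
```

View pics/j.png

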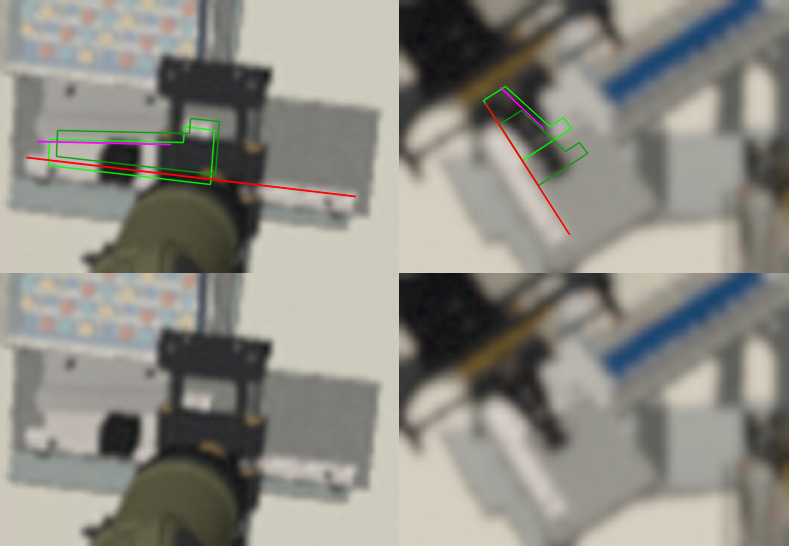

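Call:
{"method": "play_rows", "body": {"translation": [[-1.5, 0, 0], [-1.5, 0, 0], [-1.5, 0, 0], [-1.5, 0, 0], [-1.5, 0, 0], [-1.5, 0, 0], [-1.5, 0, 0], [-1.5, 0, 0], [0, 0, 0], [0, 0, 0]], "turn": [[0, 0, 0], [0, 0, 0], [0, 0, 0], [0, 0, 0], [0, 0, 0], [0, 0, 0], [0, 0, 0], [0, 0, 0], [0, 0, 0], [0, 0, 0]], "fingers": [-1, -1, -1, -1, -1, -1, -1, -1, -1, -1]}}

```text
time: 19.33
position: [0.615, 0.0406, 0.0583]
tool_rot: [-0.776, 0.884, -1.534]
ft_force: [-5.7, -16.4, 9.9]
grip_width: 0.01
```

```bash
python3 -c "
from bedm import *
show()"
```

```text
t 19.33 TCP bed [  6.  -73.    8.5] wedge [  6.  -74.5 -20.2] F bed [  1.9 -17.   10.4] grip 0.01
rot err [ 0.002  -0.0054  0.0078] q [-0.86  0.12  0.68  2.2   0.27  0.37 -0.57]
```

Call:
{"method": "play_rows", "body": {"translation": [[-0.5, -0.4, 0], [-1.5, 0, 0], [-1.5, 0, 0], [-1.5, 0, 0], [-1.5, 0, 0], [-1.5, 0, 0], [0, 0, 0], [0, 0, 0], [0, 0, 0], [0, 0, 0]], "turn": [[0, 0, 0], [0, 0, 0], [0, 0, 0], [0, 0, 0], [0, 0, 0], [0, 0, 0], [0, 0, 0], [0, 0, 0], [0, 0, 0], [0, 0, 0]], "fingers": [-1, -1, -1, -1, -1, -1, -1, -1, -1, -1]}}

```text
time: 20.17
position: [0.6149, 0.0409, 0.0582]
tool_rot: [-0.78, 0.888, -1.544]
ft_force: [-10.0, -30.8, 19.3]
grip_width: 0.007
```

```bash
python3 look.py pics/k.png "[0,0,2.3]"
```

```text
t 20.17 TCP bed [  5.8 -72.7   8.5] wedge [  5.8 -74.2 -20.2] F bed [  4.5 -31.8  19.7] grip 0.007
rot err [ 0.0051 -0.0107  0.0172] q [-0.87  0.12  0.69  2.2   0.29  0.38 -0.59]
```

View pics/k.png

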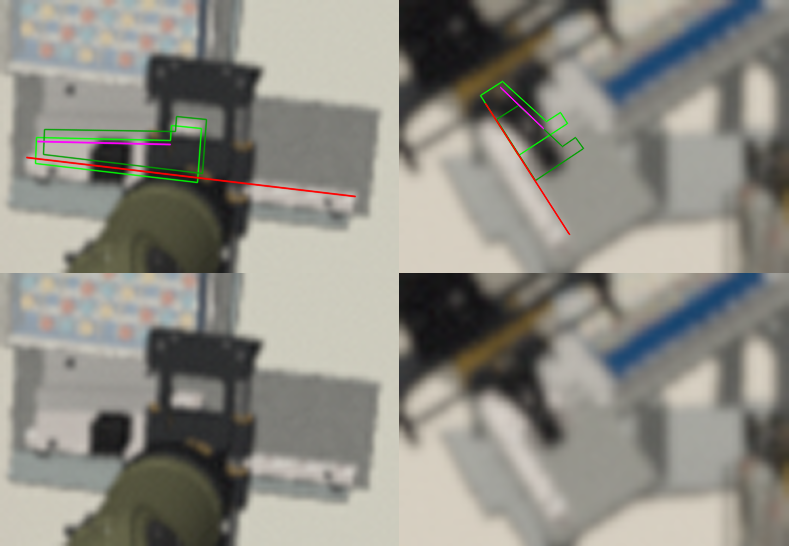

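Call:
{"method": "play_rows", "body": {"translation": [[5, 0, 0], [5, -1, 0], [5, -1, 0], [8, -1, 0], [10, 0, 0], [10, 0, 0], [10, 0, 0], [10, 0, 0], [0, 0, 0], [0, 0, 0]], "turn": [[0, 0, 0], [0, 0, 0], [0, 0, 0], [0, 0, 0], [0, 0, 0], [0, 0, 0], [0, 0, 0], [0, 0, 0], [0, 0, 0], [0, 0, 0]], "fingers": [-1, -1, -1, -1, -1, -1, -1, -1, -1, -1]}}

```text
time: 21.1
position: [0.6073, -0.0062, 0.0617]
tool_rot: [-0.772, 0.88, -1.525]
ft_force: [-0.2, 0.1, 0.6]
grip_width: 0.007
```

```bash
python3 look.py pics/l.png "[0,0,2.3]"; python3 -c "
from h import *
t=ctrl.get_image('top'); crop(t,242,135,80,50,10,'pics/l2.png')"
```

```text
t 21.1 TCP bed [   6.2 -120.3   12.3] wedge [   6.2 -121.8  -16.4] F bed [0.1 0.1 0.7] grip 0.007
rot err [-0.0014 -0.0004 -0.0017] q [-0.77  0.07  0.69  2.23  0.18  0.35 -0.38]
```

View pics/l.png

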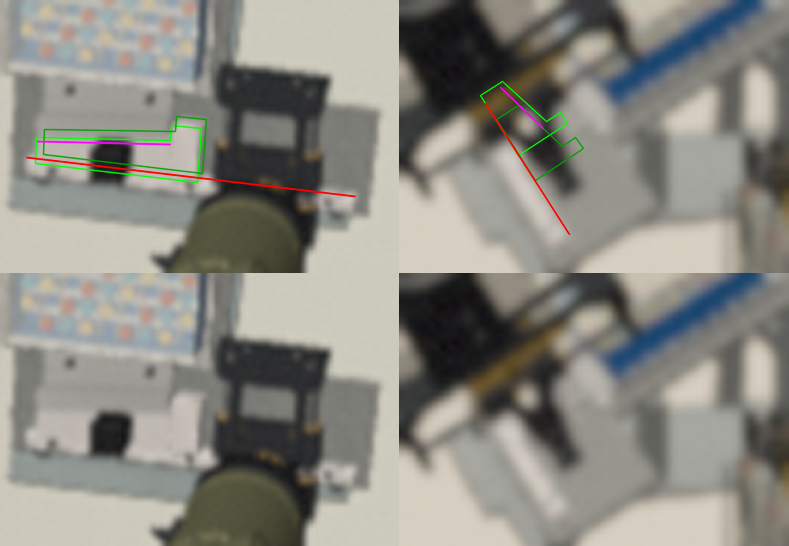

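View pics/l2.png

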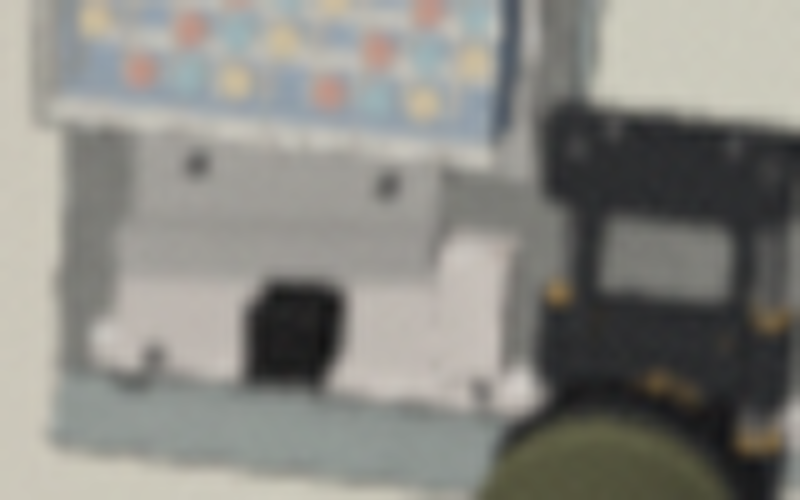

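Call:
{"method": "play_rows", "body": {"translation": [[-10, 2, 0], [-10, 1, 0], [-10, 0, 0], [-8, 0, 0], [-6, 0, 0], [-4, -0.2, 0], [-4, -0.4, 0], [-4, -0.4, 0], [-3, -0.4, 0], [-3, -0.4, 0]], "turn": [[0, 0, 0], [0, 0, 0], [0, 0, 0], [0, 0, 0], [0, 0, 0], [0, 0, 0], [0, 0, 0], [0, 0, 0], [0, 0, 0], [0, 0, 0]], "fingers": [-1, -1, -1, -1, -1, -1, -1, -1, -1, -1]}}

```text
time: 22.08
position: [0.6144, 0.041, 0.0592]
tool_rot: [-0.78, 0.886, -1.543]
ft_force: [5.9, -31.2, -0.5]
grip_width: 0.005
```

```bash
python3 -c "
from bedm import *
show()"
```

```text
t 22.08 TCP bed [  5.9 -72.6   9.7] wedge [  5.9 -74.1 -19. ] F bed [  8.2 -30.2  -5.4] grip 0.005
rot err [ 0.0039 -0.0086  0.0164] q [-0.88  0.12  0.69  2.2   0.29  0.38 -0.6 ]
```

Call:
{"method": "play_rows", "body": {"translation": [[5, 0.5, 0], [5, 0.5, 0], [5, 0, 0], [10, 0, 0], [10, 0, 0], [10, 0, 0], [10, 0, 0], [10, 0, 0], [5, 0, 0], [0, 0, 0]], "turn": [[0, 0, 0], [0, 0, 0], [0, 0, 0], [0, 0, 0], [0, 0, 0], [0, 0, 0], [0, 0, 0], [0, 0, 0], [0, 0, 0], [0, 0, 0]], "fingers": [-1, -1, -1, -1, -1, -1, -1, -1, -1, -1]}}

```text
time: 22.92
position: [0.6071, -0.0156, 0.0597]
tool_rot: [-0.772, 0.881, -1.526]
ft_force: [-0.4, 0.3, -1.2]
grip_width: 0.002
```

Call:
{"method": "play_rows", "body": {"translation": [[2, -8, 0], [4, -12, 0], [6, -15, 0], [6, -15, 0], [6, -15, 0], [6, -15, 0], [6, -15, 0], [6, -15, 0], [2, -8, 0], [0, 0, 0]], "turn": [[0, 0, 0], [0, 0, 0], [0, 0, 0], [0, 0, 0], [0, 0, 0], [0, 0, 0], [0, 0, 0], [0, 0, 0], [0, 0, 0], [0, 0, 0]], "fingers": [-1, -1, -1, -1, -1, -1, -1, -1, -1, -1]}}

```text
time: 23.75
position: [0.5438, -0.0506, 0.1641]
tool_rot: [-0.769, 0.878, -1.525]
ft_force: [0.2, 0.0, 0.4]
grip_width: 0.004
```

```bash
python3 look.py pics/m.png "[0,0,2.3]"; python3 -c "
from h import *
t=ctrl.get_image('top'); crop(t,242,135,80,50,10,'pics/m2.png')
cv2.imwrite('pics/m3.png',ctrl.get_image('side'))"
```

```text
t 23.75 TCP bed [   7.9 -172.5  129.6] wedge [   7.9 -174.   100.9] F bed [0.4 0.1 0.2] grip 0.004
rot err [-0.0048 -0.001  -0.0025] q [-0.61 -0.3   0.54  2.26  0.4   0.65 -0.44]
```

View pics/m.png

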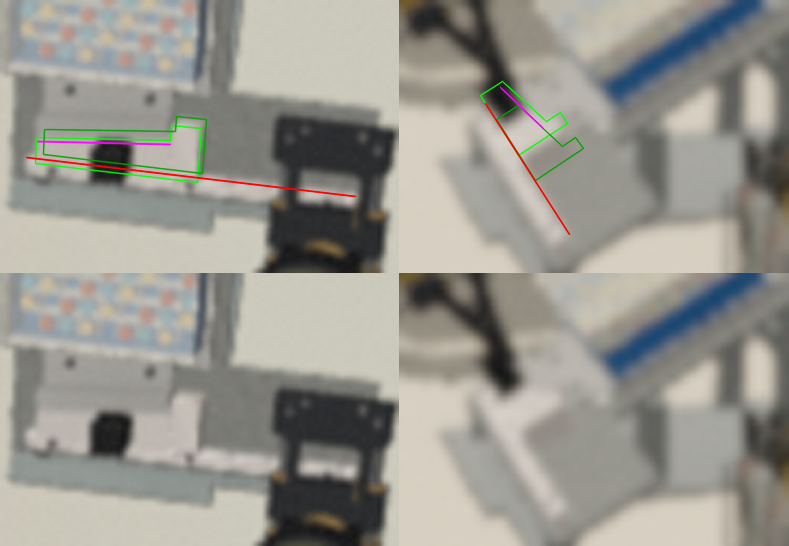

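View pics/m2.png

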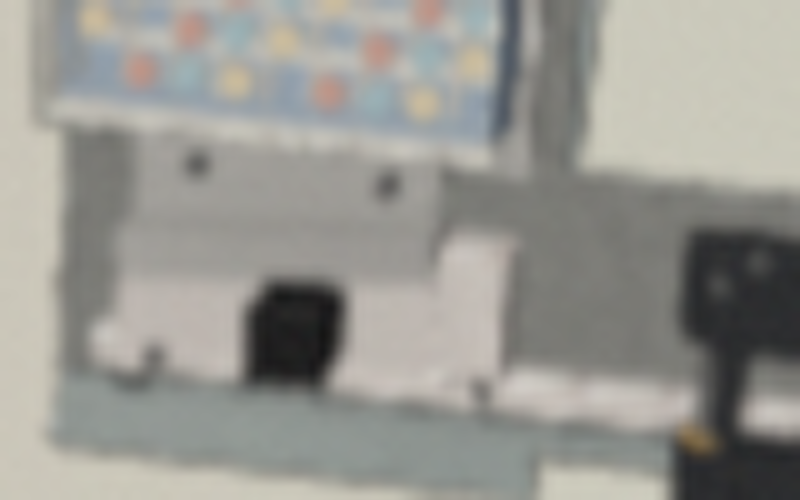

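View pics/m3.png

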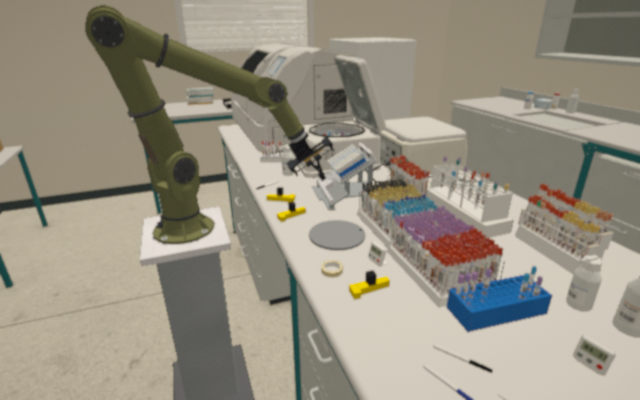

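The wedge sits in the slot with its shoulder at (440,270) against the jaw end and no visible gap, and the tool is clear of it. Joint 2 is close to its -0.3 limit, so I'll back away from that before closing.

Call:
{"method": "play_rows", "body": {"translation": [[0, 5, 0], [0, 8, 0], [0, 8, 0], [0, 5, 0], [0, 0, 0], [0, 0, 0], [0, 0, 0], [0, 0, 0], [0, 0, 0], [0, 0, 0]], "turn": [[0, 0, 0], [0, 0, 0], [0, 0, 0], [0, 0, 0], [0, 0, 0], [0, 0, 0], [0, 0, 0], [0, 0, 0], [0, 0, 0], [0, 0, 0]], "fingers": [-1, -1, -1, -1, -1, -1, -1, -1, -1, -1]}}

```text
time: 24.78
position: [0.556, -0.0529, 0.1395]
tool_rot: [-0.772, 0.88, -1.526]
ft_force: [-0.5, -0.2, -0.1]
grip_width: 0.007
```

```bash
python3 -c "
from bedm import *
show()
t=ctrl.get_image('top'); crop(t,242,135,80,50,10,'pics/n.png')
a=cv2.imread('pics/m2.png'); b=cv2.imread('pics/n.png'); print('mean diff wedge area',cv2.absdiff(a[220:420,80:520],b[220:420,80:520]).mean())
print(ctrl.close_job())"
```

```text
t 24.78 TCP bed [   6.3 -173.2  102.2] wedge [   6.3 -174.7   73.5] F bed [-0.5 -0.3  0.2] grip 0.007
rot err [-0.0015 -0.0007 -0.0009] q [-0.63 -0.22  0.59  2.26  0.37  0.57 -0.41]
mean diff wedge area 0.7496060606060606
the job is handed in; nothing more can be done
None
```

The wedge is in the slot and appears fully home. I handed the job in at about 25 s of the 58 s allowed. I gripped the wedge by its black grip and laid it against the fence. I then slid its thin end about 20 mm into the slot, let go, and pushed it in on its thick end with the shut fingers.

**Checks that it is home:**
- **Hard stop:** it stopped at the same place in two separate pushes, 0.1 mm apart, at about 30 N. The second push had almost no downward drag.
- **Top picture:** the shoulder shows no visible gap to the end of the jaw. The straight side lies along the fence and the wedge lies flat.
- **After letting go:** with the tool clear and reading about 0 N, the wedge did not move between the last two pictures.
- **Other things on the bench:** the last full side picture showed nothing else shifted.

**Where things disagreed or came close:**
- **Camera heights:** the side camera read about 4 mm low against the stated turntable height. I corrected for that, and contact then put the bed about 2 mm above my estimate.
- **First slide:** friction built up to about 16 N along the bed and 17 N down onto it, and went away when I raised the tool slightly.
- **Joint limit:** on the retreat joint 2 read -0.30 (rounded), right at its -0.3 limit, so I moved it back to -0.22. I did not confirm that it stayed inside the range.

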